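# Gauge the wide coffee tamper in the bench caliper

## Task

Stand the wider of the two coffee tampers upright on the bed of the bench caliper, between the jaws, and let go of it. Then slide the moving jaw shut until the tamper's steel foot is pressed firmly between both jaws, and leave it closed on the tamper with no gap. Leave the narrower tamper where it stands.

Things in the scene. Friction and masses are not known exactly. Their poses are not given: they have to be found in the camera images.
- tamper: The wider coffee tamper: steel foot disc 58 mm across, 20 mm high; narrow neck; dark wooden handle 34 mm across from 55 to 82 mm above its underside; 95 mm high, 0.25 to 0.45 kg. Stands on a perforated drip tray 10 mm high. Origin: centre of its underside, z up. Grip the handle from above, 70 mm above the origin.
- small_tamper: The narrower tamper, a bystander on the same tray: same shape, height and handle, but its steel foot is only 41 mm across. Origin: centre of its underside. The two stand at least 100 mm apart, in either order.
- caliper: Fixed steel bench caliper: flat bed 70 mm wide (x), 290 mm long (y from -100 to +190 mm), top 15 mm above the counter. Origin on the counter, y along the slide, z up. Fixed jaw: block 64 mm wide, 20 mm high above the bed, measuring face at y = -50 mm facing +y. The tamper belongs on the bed on the +y side of it, at mid width (x = 0).
- jaw: Moving jaw, axes as the caliper's, 100 to 125 mm open at first; shuts towards -y, stays where left. Origin: mid width of its face (64 wide, 20 high) at bed-top height. Grip: upright round post 20 mm thick at y = +60 mm, top 60 mm above origin, on an 8 mm high slide. 2 N moves it, 2 to 5 N more drags the tamper up to the fixed jaw, where it stops hard: there press with 10 to 20 N.
There are look-alikes about, which are no part of the job. What is shaped like the tamper but blue or red is not meant.

How it is judged:
By the outcome, as a careful person would: the job done as asked, in the order asked, and still so for the second after the job is handed in, with the robot touching nothing.
It also fails if it takes over 48 s, if anything falls off the work surface, if the arm or the gripper's body presses on something with over 40 N, if the wrist force passes 120 N, or if a joint passes its speed limit or range.

## Robot

A 6-joint arm with a two-finger parallel gripper is mounted at the origin on the work surface. World frame = base frame: x ahead of the robot, y to its left, z up, the work surface at z = 0. Lengths are in m, angles in rad, forces in N, time in s.
With the tool pointing down it reaches from about 0.325 to 0.9 m from the base axis. Payload 6.1 kg.
Tool frame: the origin (TCP) lies midway between the tips of the shut fingers; the grasp point (between the pads) lies 19 mm behind it; z points along the fingers, y is the line along which they close (so a half turn about z gives the same grasp; the last joint's range is limited). The gripper opens to 85 mm and grips with 20 to 120 N. Pads are 22 mm wide; open, the fingers measure 114 mm over their backs; the gripper's body (76 mm by 85 mm) begins 54 mm behind the grasp point. The pads swing forward as they close: fully open they stand 13 mm farther back than shut.
Start: joints at [1.101, 0.22, 1.526, -0, 1.395, -0.126], TCP at [0.211, 0.588, 0.201] pointing down, gripper open.
Joint ranges: [-2.98, 2.98], [-0.91, 2.08], [0.09, 2.57], [-1.24, 4.39], [0.2, 2.65], [-2.68, 2.68]. Speed limits (rad/s): [2.57, 2.57, 3.01, 3.14, 3.14, 3.14].

## Interface

Orientations are given as a unit quaternion [x, y, z, w].
In Python, from bench import bot, optics, order gives the robot as it stands.
- The arm moves only by the shell command python3 -m crank 'ROWS'. ROWS is JSON, a list of rows, each an object with "translation": the shift along the world's x, y, z in mm, a list of three; "twist": the turn, a rotation vector about the world's x, y, z in degrees, a list of three; "hand": the closure, from -1 (fully open) to 1 (shut). A call has 1 to 8 rows; each row shifts and turns the commanded pose from where the row before left it; what a row does not reach is not made up. A row lasts 1/12 s, in which the tool goes at most 41.7 mm and 7.16 degrees, less where a joint would pass 70% of its speed; a pose out of reach is approached as far as the arm can. A call with a gripper value outside its range is refused whole. The fingers move at their own pace and stop on an object; the grip force is fixed at half the most. Time passes only in rows, so rows that do not move let the fingers close. It gives the time, the measured TCP pose, the force, the opening and the grip force at its end, in the units of the state.
- bot.sense(): the state, without advancing time (a new reading comes with each control period).
- optics.grab_frame(name): name is "side" or "top"; returns the picture (420x560x3 uint8, red, green, blue); there is no depth.
- optics.get_calibration(name): a dict with "camera_matrix" (3x3 intrinsics, pixels), "cam_to_world" (4x4, takes a point from camera to world coordinates). Camera axes: x right, y down, z forward; pixel columns grow to the right and rows downward; lengths in m; the calibration is good to about 2 mm. A picture is of the moment at which its call begins. get_calibration takes no time and is no camera call.
- order.finish_job(): hands the job in; it is judged then, once.
The state is a dict: "t": time; "joints": joint angles; "joint_velocities": joint speeds; "tau": joint torques, N m; "ee_pos": TCP position; "tcp_rot": TCP orientation; "contact_force": force on the tool from outside, world axes, zero at the start; "ft_torque": the same for the moment, N m; "opening": finger opening in m; "grasp_force": force on a finger pad.
Only numpy, scipy, OpenCV 4.12 (cv2) and the standard library are available. Lean on these libraries where they do the work, as an engineer would, in place of code of your own. Each camera call takes 0.05 s, during which the arm holds its last target. There are 200 camera calls.

## Working session

There is one attempt and no reset: what is moved stays moved. The work goes in short steps, Python scripts to look and compute and a shell command to move; the robot and the scene stay as the last step left them, time stands still between calls to the robot, and variables do not carry over. Pictures are saved under pics/ and viewed, at most 10 in all, crops included, and the job is handed in when it is done.

```bash
mkdir -p pics; ls
python3 - <<'E'
from bench import bot, optics
import cv2,numpy as np
for n in("side","top"):
    im=optics.grab_frame(n); cv2.imwrite(f"pics/{n}0.png",cv2.cvtColor(im,cv2.COLOR_RGB2BGR))
    c=optics.get_calibration(n); print(n,np.round(c["camera_matrix"],1).tolist(),np.round(c["cam_to_world"],3).tolist())
s=bot.sense();print(s["t"],s["ee_pos"],s["tcp_rot"],s["opening"])
E
```

```text
pics
side [[453.9, 0.0, 279.0], [0.0, 453.9, 210.4], [0.0, 0.0, 1.0]] [[0.886, -0.26, 0.383, 0.22], [-0.463, -0.511, 0.725, -0.637], [0.007, -0.819, -0.573, 0.639], [0.0, 0.0, 0.0, 1.0]]
top [[499.6, 0.0, 277.8], [0.0, 499.6, 215.8], [0.0, 0.0, 1.0]] [[-0.007, -0.997, 0.078, 0.498], [-1.0, 0.009, 0.025, 0.069], [-0.025, -0.078, -0.997, 1.273], [0.0, 0.0, 0.0, 1.0]]
0.1 [0.21038833 0.58788378 0.20020349] [ 1.71029623e-01  9.85265490e-01 -8.45429002e-04 -2.59334842e-04] 0.08550810008876888
```

View pics/side0.png

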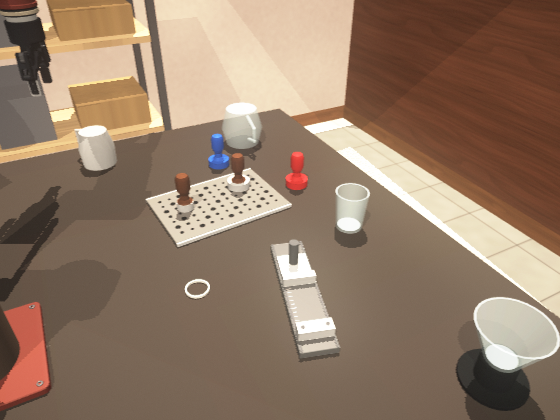

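View pics/top0.png

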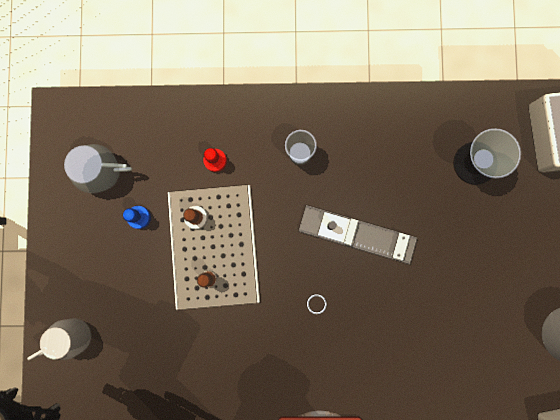

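The tampers stand on the tray: the wide one at top (193,217) / side (238,180), the narrow one at top (206,281) / side (184,200). The caliper's moving jaw and post are at top (332,226), with the fixed jaw at (401,245). The blue and red ones are decoys. I'll zoom in and measure with masks.

```bash
cat > h.py <<'E'
from bench import bot, optics
import cv2,numpy as np
def grab(n): return cv2.cvtColor(optics.grab_frame(n),cv2.COLOR_RGB2BGR)
def ray(n,p):
    c=optics.get_calibration(n);K=np.array(c["camera_matrix"]);T=np.array(c["cam_to_world"])
    d=T[:3,:3]@np.linalg.inv(K)@[p[0],p[1],1]; return T[:3,3],d
def plane(n,p,z):
    o,d=ray(n,p); return (o+d*(z-o[2])/d[2])
def proj(n,P):
    c=optics.get_calibration(n);T=np.linalg.inv(np.array(c["cam_to_world"]))
    q=np.array(c["camera_matrix"])@(T[:3,:3]@np.array(P)+T[:3,3]); return q[:2]/q[2]
def blobs(m,amin=30):
    k,l,s,c=cv2.connectedComponentsWithStats(m.astype(np.uint8))
    return [(s[i].tolist(),c[i].round(1).tolist(),l==i) for i in range(1,k) if s[i,4]>=amin]
def tri(a,b):
    (o1,d1),(o2,d2)=ray("top",a),ray("side",b)
    t=np.linalg.lstsq(np.c_[d1,-d2],o2-o1,rcond=None)[0]
    p,q=o1+d1*t[0],o2+d2*t[1]; return (p+q)/2,np.linalg.norm(p-q)
E
python3 - <<'E'
from h import *
t=cv2.imread("pics/top0.png");s=cv2.imread("pics/side0.png")
def brown(im):
    h=cv2.cvtColor(im,cv2.COLOR_BGR2HSV); return (h[...,0]<15)&(h[...,1]>130)&(h[...,2]>45)
for n,im,R in(("top",t,(170,190,250,300)),("side",s,(160,140,260,220))):
    m=np.zeros(im.shape[:2],bool);m[R[1]:R[3],R[0]:R[2]]=brown(im)[R[1]:R[3],R[0]:R[2]]
    for b in blobs(m,20): print(n,b[0],b[1])
a=cv2.resize(t[185:315,165:265],None,fx=4,fy=4,interpolation=2)
b=cv2.resize(t[195:270,295:420],None,fx=3.1,fy=3.1,interpolation=2)
c=cv2.resize(s[230:360,260:345],None,fx=2.2,fy=2.2,interpolation=2)
o=np.zeros((530,800,3),np.uint8);o[:520,:400]=a;o[:b.shape[0],405:405+b.shape[1]]=b;o[240:240+c.shape[0],405:405+c.shape[1]]=c
cv2.imwrite("pics/z.png",o)
E
```

```text
top [184, 209, 19, 15, 163] [191.8, 215.4]
top [197, 272, 19, 15, 165] [205.2, 279.3]
side [232, 153, 10, 6, 42] [236.8, 155.3]
side [176, 173, 12, 16, 115] [180.9, 178.7]
side [178, 198, 14, 7, 62] [184.5, 201.1]
```

View pics/z.png

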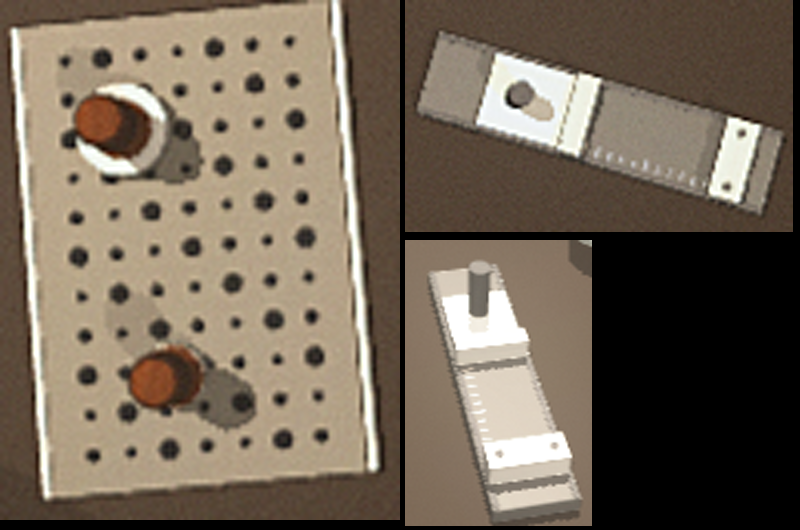

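The wide tamper's foot ring is centred at crop (122,130) and its handle top at (98,120). The caliper bed corners are at crop (440,32), (783,132), (760,213) and (417,113). The jaw face edges are at x≈715 (fixed) and x≈592 (moving), and the post top is at (519,93).

Run:
```python
from h import *
A=lambda x,y:(165+(x-2)/4,185+(y-2)/4); B=lambda x,y:(295+(x-405-1)/3.1,195+(y-1)/3.1)
C=lambda x,y:(260+(x-406)/2.2,230+(y-241)/2.2)
P=lambda *a:print(a[0],np.round(a[1]*1000,1))
P("wide foot",plane("top",A(122,130),.030));P("wide handle",plane("top",A(98,120),.103))
P("small handle",plane("top",A(150,380),.103))
c=[plane("top",B(*q),.015) for q in((440,32),(783,132),(760,213),(417,113))]
for q in c:P("corner",q)
u=(c[0]+c[3]-c[1]-c[2]);u/=np.linalg.norm(u);print("y dir",u,np.degrees(np.arctan2(u[1],u[0])),np.linalg.norm((c[0]+c[3]-c[1]-c[2])/2))
ctr=sum(c)/4; org=ctr-.045*u;P("origin",org)
f=(plane("top",B(722,117),.035)+plane("top",B(708,193),.035))/2
m=(plane("top",B(602,80),.035)+plane("top",B(582,157),.035))/2
p=plane("top",B(519,93),.075)
for n,q in(("fixed",f),("mov",m),("post",p)):
    P(n,q);print((q-org)@u*1000)
P("post tri",tri(B(519,93),C(480,268))[0])
# side bed corners
for q in((431,272),(498,264),(580,502),(494,518)):P("side corner",plane("side",C(*q),.015))
print(np.degrees(np.arctan2(*[2*.17103*.98527,.98527**2*-1+.17103**2])))
```

```text
wide foot [593.6 306.7  30. ]
wide handle [594. 307. 103.]
small handle [441.4 275.4 103. ]
corner [622.8  28.1  15. ]
corner [ 539.2 -247.4   15. ]
corner [ 474.3 -227.2   15. ]
corner [556.9  47.5  15. ]
y dir [0.28906099 0.95731068 0.        ] 73.1982530649477 0.2873688594995873
origin [ 535.3 -142.8   15. ]
fixed [ 520.8 -188.3   35. ]
-47.675445480302244
mov [550.5 -91.5  35. ]
53.542400380303356
post [568.9 -30.5  75. ]
117.3023638994922
post tri [570.9 -31.5  73.4]
side corner [563.2  46.7  15. ]
side corner [628.3  27.5  15. ]
side corner [ 539.6 -251.4   15. ]
side corner [ 474.2 -234.    15. ]
160.30466024629877
```

```bash
python3 -m crank '[{"translation":[30,-22,0],"twist":[0,0,0],"hand":-1},{"translation":[30,-22,0],"twist":[0,0,0],"hand":-1},{"translation":[30,-22,0],"twist":[0,0,0],"hand":-1},{"translation":[30,-22,0],"twist":[0,0,0],"hand":-1},{"translation":[30,-22,0],"twist":[0,0,0],"hand":-1},{"translation":[30,-22,0],"twist":[0,0,0],"hand":-1},{"translation":[30,-22,0],"twist":[0,0,0],"hand":-1},{"translation":[30,-22,0],"twist":[0,0,0],"hand":-1}]'
```

```text
t: 0.77
ee_pos: [0.4516, 0.411, 0.2007]
tcp_rot: [0.171, 0.985, -0.0, -0.0]
contact_force: [0.1, -0.0, -0.4]
opening: 0.0854
grasp_force: 0.0
```

```bash
python3 -m crank '[{"translation":[28,-21,0],"twist":[0,0,0],"hand":-1},{"translation":[28,-21,0],"twist":[0,0,0],"hand":-1},{"translation":[28,-21,0],"twist":[0,0,0],"hand":-1},{"translation":[28,-21,0],"twist":[0,0,0],"hand":-1},{"translation":[28,-20,-10],"twist":[0,0,0],"hand":-1},{"translation":[3,-1,-20],"twist":[0,0,0],"hand":-1},{"translation":[0,0,0],"twist":[0,0,0],"hand":-1}]'
python3 - <<'E'
from h import *
s=grab("side");t=grab("top")
a=cv2.resize(s[60:235,140:330],None,fx=2.1,fy=2.1,interpolation=2);b=cv2.resize(t[150:310,130:270],None,fx=2.3,fy=2.3,interpolation=2)
o=np.zeros((370,800,3),np.uint8);o[:a.shape[0],:a.shape[1]]=a;o[:b.shape[0],420:420+b.shape[1]]=b;cv2.imwrite("pics/a.png",o)
print(bot.sense()["ee_pos"])
E
```

```text
t: 1.35
ee_pos: [0.593, 0.3045, 0.1662]
tcp_rot: [0.173, 0.985, -0.002, -0.003]
contact_force: [0.1, -0.1, -1.6]
opening: 0.0855
grasp_force: 0.0
[0.59226768 0.30703064 0.16945942]
```

View pics/a.png

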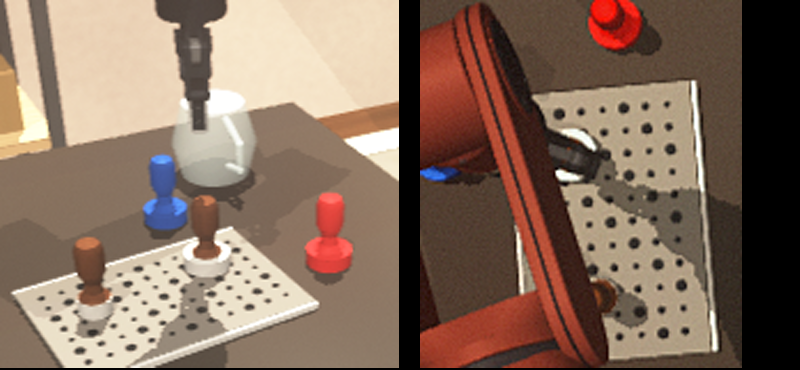

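The open fingers hang at side crop (200,110), directly above the wide tamper at (205,210), so I'll go down and grip.

```bash
python3 -m crank '[{"translation":[1,0,-25],"twist":[0,0,0],"hand":-1},{"translation":[0,0,-25],"twist":[0,0,0],"hand":-1},{"translation":[0,0,-25],"twist":[0,0,0],"hand":-1},{"translation":[0,0,-20],"twist":[0,0,0],"hand":-1},{"translation":[0,0,-15],"twist":[0,0,0],"hand":-1},{"translation":[0,0,0],"twist":[0,0,0],"hand":-1},{"translation":[0,0,0],"twist":[0,0,0],"hand":-1}]'
python3 -m crank '[{"translation":[0,0,0],"twist":[0,0,0],"hand":0},{"translation":[0,0,0],"twist":[0,0,0],"hand":0.5},{"translation":[0,0,0],"twist":[0,0,0],"hand":1},{"translation":[0,0,0],"twist":[0,0,0],"hand":1},{"translation":[0,0,0],"twist":[0,0,0],"hand":1},{"translation":[0,0,0],"twist":[0,0,0],"hand":1},{"translation":[0,0,0],"twist":[0,0,0],"hand":1},{"translation":[0,0,0],"twist":[0,0,0],"hand":1}]'
```

```text
t: 2.03
ee_pos: [0.5939, 0.3082, 0.0614]
tcp_rot: [0.17, 0.985, -0.0, -0.0]
contact_force: [0.5, -0.5, 0.6]
opening: 0.0857
grasp_force: 0.0
t: 2.7
ee_pos: [0.5953, 0.3074, 0.0627]
tcp_rot: [0.171, 0.985, 0.0, 0.001]
contact_force: [-1.4, -1.2, 5.5]
opening: 0.0277
grasp_force: 54.5
```

Run:
```python
from h import *
s=grab("side")
cv2.imwrite("pics/b.png",cv2.resize(s[100:210,190:290],None,fx=5,fy=5,interpolation=2))
x=bot.sense();print(x["ee_pos"],x["opening"],x["grasp_force"],proj("side",x["ee_pos"]))
```

```text
[0.59528626 0.30738633 0.06268797] 0.027576529391602843 54.48327179532498 [236.5264155  168.31677152]
```

View pics/b.png

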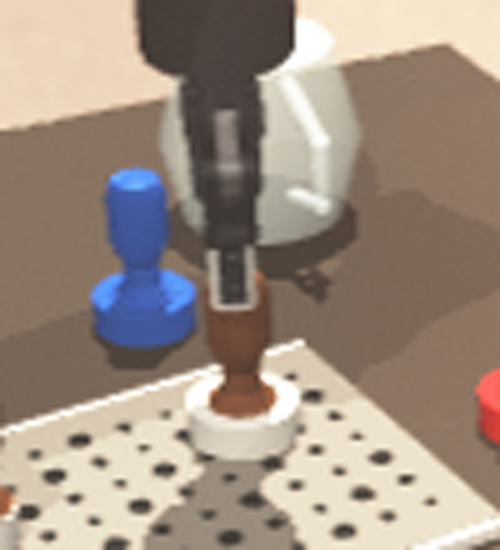

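The pad tips (crop row 308) only cover the rounded top of the handle, about 4 mm left of its axis. I'll open, shift, go 12 mm lower and grip again.

```bash
python3 -m crank '[{"translation":[0,0,0],"twist":[0,0,0],"hand":-1},{"translation":[0,0,0],"twist":[0,0,0],"hand":-1},{"translation":[0,0,0],"twist":[0,0,0],"hand":-1},{"translation":[0,0,0],"twist":[0,0,0],"hand":-1},{"translation":[2,0,-4],"twist":[0,0,0],"hand":-1},{"translation":[2,-1,-5],"twist":[0,0,0],"hand":-1},{"translation":[0,0,-4],"twist":[0,0,0],"hand":-1},{"translation":[0,0,0],"twist":[0,0,0],"hand":-1}]'
python3 -m crank '[{"translation":[0,0,0],"twist":[0,0,0],"hand":0},{"translation":[0,0,0],"twist":[0,0,0],"hand":0.5},{"translation":[0,0,0],"twist":[0,0,0],"hand":1},{"translation":[0,0,0],"twist":[0,0,0],"hand":1},{"translation":[0,0,0],"twist":[0,0,0],"hand":1},{"translation":[0,0,0],"twist":[0,0,0],"hand":1},{"translation":[0,0,0],"twist":[0,0,0],"hand":1},{"translation":[0,0,0],"twist":[0,0,0],"hand":1}]'
```

```text
t: 3.42
ee_pos: [0.5978, 0.3059, 0.0463]
tcp_rot: [0.171, 0.985, -0.001, -0.001]
contact_force: [-0.0, -1.0, -0.2]
opening: 0.0855
grasp_force: 0.0
t: 4.08
ee_pos: [0.5991, 0.3064, 0.0488]
tcp_rot: [0.171, 0.985, 0.0, 0.0]
contact_force: [-0.3, -1.4, 4.3]
opening: 0.0312
grasp_force: 60.4
```

```bash
python3 -m crank '[{"translation":[0,0,5],"twist":[0,0,0],"hand":1},{"translation":[0,0,10],"twist":[0,0,0],"hand":1},{"translation":[0,0,20],"twist":[0,0,0],"hand":1},{"translation":[0,0,20],"twist":[0,0,0],"hand":1},{"translation":[0,0,20],"twist":[0,0,0],"hand":1},{"translation":[0,0,10],"twist":[0,0,0],"hand":1},{"translation":[0,0,0],"twist":[0,0,0],"hand":1},{"translation":[0,0,0],"twist":[0,0,0],"hand":1}]'
python3 - <<'E'
from h import *
s=grab("side")
cv2.imwrite("pics/c.png",cv2.resize(s[70:190,190:300],None,fx=5,fy=5,interpolation=2))
E
```

```text
t: 4.75
ee_pos: [0.5987, 0.3066, 0.1333]
tcp_rot: [0.171, 0.985, 0.0, 0.0]
contact_force: [-0.2, -0.3, -4.7]
opening: 0.0315
grasp_force: 60.1
```

View pics/c.png

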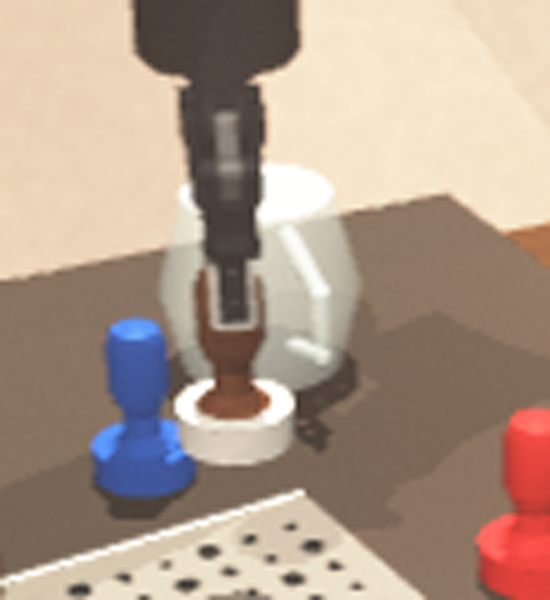

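The tamper is held upright with the pad centred on the handle. I'll carry it over the caliper.

```bash
python3 -m crank '[{"translation":[-2,-15,15],"twist":[0,0,0],"hand":1},{"translation":[-5,-30,10],"twist":[0,0,0],"hand":1},{"translation":[-5,-35,0],"twist":[0,0,0],"hand":1},{"translation":[-5,-35,0],"twist":[0,0,0.5],"hand":1},{"translation":[-5,-35,0],"twist":[0,0,0.5],"hand":1},{"translation":[-5,-35,0],"twist":[0,0,0.5],"hand":1},{"translation":[-5,-35,0],"twist":[0,0,0.5],"hand":1},{"translation":[-5,-35,0],"twist":[0,0,0.5],"hand":1}]'
python3 -m crank '[{"translation":[-5,-35,0],"twist":[0,0,0.4],"hand":1},{"translation":[-5,-35,0],"twist":[0,0,0],"hand":1},{"translation":[-5,-35,0],"twist":[0,0,0],"hand":1},{"translation":[-5,-35,0],"twist":[0,0,0],"hand":1},{"translation":[-5,-30,0],"twist":[0,0,0],"hand":1},{"translation":[0,-20,0],"twist":[0,0,0],"hand":1},{"translation":[0,-8,-20],"twist":[0,0,0],"hand":1},{"translation":[0,0,0],"twist":[0,0,0],"hand":1}]'
```

```text
t: 5.47
ee_pos: [0.5597, 0.05, 0.156]
tcp_rot: [0.149, 0.989, -0.0, -0.002]
contact_force: [1.0, -0.2, -4.5]
opening: 0.0316
grasp_force: 60.6
t: 6.13
ee_pos: [0.5335, -0.1478, 0.1334]
tcp_rot: [0.148, 0.989, 0.001, -0.003]
contact_force: [-1.6, 1.0, -5.3]
opening: 0.0316
grasp_force: 60.7
```

```bash
python3 -m crank '[{"translation":[3,5,-15],"twist":[0,0,0],"hand":1},{"translation":[0,0,-20],"twist":[0,0,0],"hand":1},{"translation":[0,0,-10],"twist":[0,0,0],"hand":1},{"translation":[0,0,0],"twist":[0,0,0],"hand":1},{"translation":[0,0,0],"twist":[0,0,0],"hand":1}]'
python3 - <<'E'
from h import *
s=grab("side");t=grab("top")
a=cv2.resize(s[200:360,240:350],None,fx=3.6,fy=3.6,interpolation=2)
b=cv2.resize(t[190:275,290:420],None,fx=3,fy=3,interpolation=2)
o=np.zeros((580,800,3),np.uint8);o[:a.shape[0],:a.shape[1]]=a;o[:b.shape[0],405:405+b.shape[1]]=b
cv2.imwrite("pics/d.png",o);x=bot.sense();print(x["ee_pos"])
E
```

```text
t: 6.55
ee_pos: [0.5386, -0.1406, 0.092]
tcp_rot: [0.146, 0.989, 0.0, -0.002]
contact_force: [0.1, 0.7, -2.1]
opening: 0.0316
grasp_force: 60.7
[ 0.54021827 -0.14149189  0.09404191]
```

View pics/d.png

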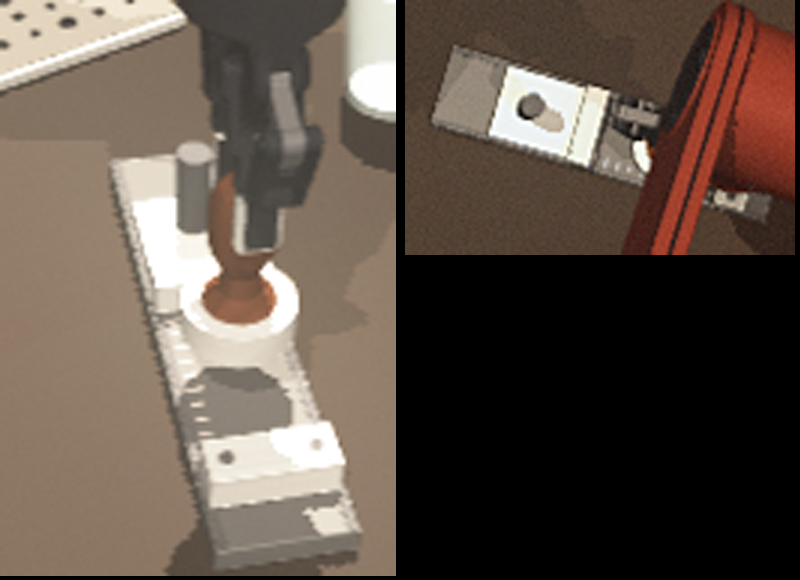

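The tamper hangs above the bed, with its foot's top ring centred at side crop (240,303). I'll cast that ray to compare with the TCP.

Run:
```python
from h import *
f=plane("side",(240+240/3.6,200+303/3.6),.075);print(f)
g=lambda x,y,z:plane("side",(240+x/3.6,200+y/3.6),z)
L=[g(205,445,.035),g(335,425,.035)]; L2=[g(210,475,.035),g(342,455,.035)]
u=np.array([.289,.957,0]);v=np.array([.957,-.289,0])
e=(L[0]+L[1])/2
print("fixed face top edge",e, "foot rel: along",(f-e)@u,"across",(f-e)@v)
```

```text
[ 0.5353189  -0.14675239  0.075     ]
fixed face top edge [ 0.52525173 -0.19595307  0.035     ] foot rel: along 0.04999446747128057 across -0.004584714013692329
```

```bash
python3 -m crank '[{"translation":[1,0,-10],"twist":[0,0,0],"hand":1},{"translation":[2,-1,-10],"twist":[0,0,0],"hand":1},{"translation":[0,0,-8],"twist":[0,0,0],"hand":1},{"translation":[0,0,-5],"twist":[0,0,0],"hand":1},{"translation":[0,0,-3],"twist":[0,0,0],"hand":1},{"translation":[0,0,0],"twist":[0,0,0],"hand":1},{"translation":[0,0,0],"twist":[0,0,0],"hand":1}]'
```

```text
t: 7.23
ee_pos: [0.5425, -0.1425, 0.0569]
tcp_rot: [0.146, 0.989, 0.0, -0.0]
contact_force: [0.8, -0.1, -3.4]
opening: 0.0316
grasp_force: 60.7
```

```bash
python3 -m crank '[{"translation":[0,0,-2],"twist":[0,0,0],"hand":1},{"translation":[0,0,-1],"twist":[0,0,0],"hand":1},{"translation":[0,0,0],"twist":[0,0,0],"hand":1}]'
```

```text
t: 7.48
ee_pos: [0.5427, -0.1426, 0.0543]
tcp_rot: [0.146, 0.989, -0.0, 0.0]
contact_force: [-0.6, 0.0, -4.1]
opening: 0.0315
grasp_force: 60.7
```

```bash
python3 -m crank '[{"translation":[0,0,-1],"twist":[0,0,0],"hand":1},{"translation":[0,0,0],"twist":[0,0,0],"hand":1}]'; python3 -m crank '[{"translation":[0,0,-1],"twist":[0,0,0],"hand":1},{"translation":[0,0,0],"twist":[0,0,0],"hand":1}]'
```

```text
t: 7.65
ee_pos: [0.5431, -0.1428, 0.0539]
tcp_rot: [0.146, 0.989, -0.0, 0.0]
contact_force: [0.1, 0.2, 0.2]
opening: 0.0318
grasp_force: 61.1
t: 7.82
ee_pos: [0.5434, -0.1429, 0.0539]
tcp_rot: [0.146, 0.989, -0.0, 0.001]
contact_force: [-3.9, 1.3, 7.7]
opening: 0.0309
grasp_force: 61.8
```

Contact with the bed. Releasing and going up.

```bash
python3 -m crank '[{"translation":[0,0,0],"twist":[0,0,0],"hand":-1},{"translation":[0,0,0],"twist":[0,0,0],"hand":-1},{"translation":[0,0,0],"twist":[0,0,0],"hand":-1},{"translation":[0,0,0],"twist":[0,0,0],"hand":-1},{"translation":[0,0,0],"twist":[0,0,0],"hand":-1},{"translation":[0,0,0],"twist":[0,0,0],"hand":-1}]'; python3 -m crank '[{"translation":[0,0,10],"twist":[0,0,0],"hand":-1},{"translation":[0,0,20],"twist":[0,0,0],"hand":-1},{"translation":[0,0,30],"twist":[0,0,0],"hand":-1},{"translation":[0,0,30],"twist":[0,0,0],"hand":-1},{"translation":[5,15,10],"twist":[0,0,0],"hand":-1},{"translation":[10,33,0],"twist":[0,0,0],"hand":-1},{"translation":[10,33,0],"twist":[0,0,0],"hand":-1},{"translation":[6,24,0],"twist":[0,0,0],"hand":-1}]'
python3 - <<'E'
from h import *
s=grab("side");t=grab("top")
a=cv2.resize(s[200:360,240:350],None,fx=3.6,fy=3.6,interpolation=2)
b=cv2.resize(t[190:275,290:420],None,fx=3,fy=3,interpolation=2)
o=np.zeros((580,800,3),np.uint8);o[:a.shape[0],:a.shape[1]]=a;o[:b.shape[0],405:405+b.shape[1]]=b
cv2.imwrite("pics/e.png",o);x=bot.sense();print(x["ee_pos"])
E
```

```text
t: 8.32
ee_pos: [0.5427, -0.1426, 0.0521]
tcp_rot: [0.146, 0.989, 0.0, 0.0]
contact_force: [-0.4, -0.5, -0.5]
opening: 0.0851
grasp_force: 0.0
t: 8.98
ee_pos: [0.5747, -0.0357, 0.1539]
tcp_rot: [0.146, 0.989, 0.0, 0.001]
contact_force: [0.8, 0.1, -0.4]
opening: 0.0854
grasp_force: 0.0
[ 0.57443072 -0.03417198  0.15319654]
```

View pics/e.png

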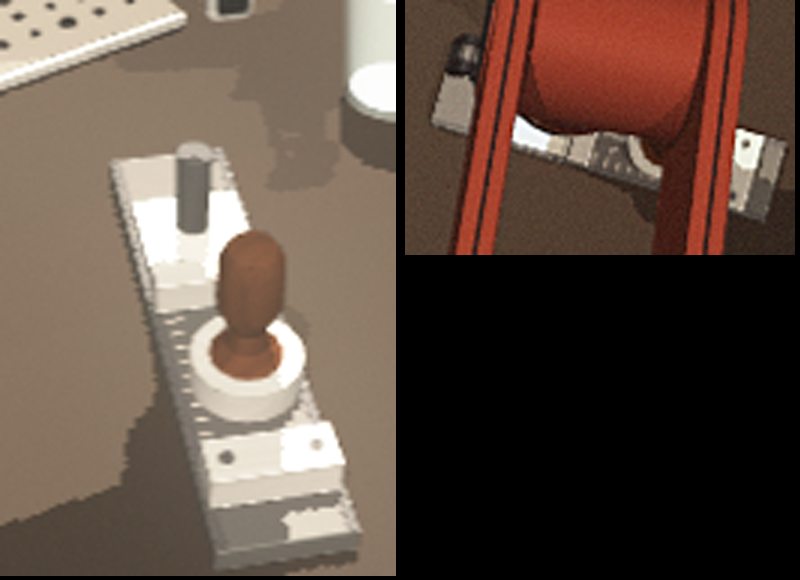

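The tamper stands upright between the jaws, centred across the bed (foot ring at crop (248,357)). The post top is at (193,150). Next I'll take the post.

```bash
python3 -m crank '[{"translation":[-1,3,-30],"twist":[0,0,0],"hand":-1},{"translation":[0,0,-30],"twist":[0,0,0],"hand":-1},{"translation":[0,0,-25],"twist":[0,0,0],"hand":-1},{"translation":[0,0,-18],"twist":[0,0,0],"hand":-1},{"translation":[0,0,-10],"twist":[0,0,0],"hand":-1},{"translation":[0,0,-5],"twist":[0,0,0],"hand":-1},{"translation":[0,0,0],"twist":[0,0,0],"hand":-1},{"translation":[0,0,0],"twist":[0,0,0],"hand":-1}]'; python3 -m crank '[{"translation":[0,0,0],"twist":[0,0,0],"hand":0},{"translation":[0,0,0],"twist":[0,0,0],"hand":0.3},{"translation":[0,0,0],"twist":[0,0,0],"hand":0.6},{"translation":[0,0,0],"twist":[0,0,0],"hand":1},{"translation":[0,0,0],"twist":[0,0,0],"hand":1},{"translation":[0,0,0],"twist":[0,0,0],"hand":1},{"translation":[0,0,0],"twist":[0,0,0],"hand":1},{"translation":[0,0,0],"twist":[0,0,0],"hand":1}]'
```

```text
t: 9.75
ee_pos: [0.5735, -0.0351, 0.0354]
tcp_rot: [0.146, 0.989, -0.0, 0.001]
contact_force: [0.8, 0.4, -0.4]
opening: 0.0856
grasp_force: 0.0
t: 10.42
ee_pos: [0.5729, -0.0345, 0.0348]
tcp_rot: [0.146, 0.989, 0.0, 0.0]
contact_force: [-2.8, 0.2, 4.9]
opening: 0.0171
grasp_force: 58.6
```

```bash
python3 -m crank '[{"translation":[-0.9,-2.9,0],"twist":[0,0,0],"hand":1},{"translation":[-1.4,-4.8,0],"twist":[0,0,0],"hand":1},{"translation":[-1.4,-4.8,0],"twist":[0,0,0],"hand":1},{"translation":[-1.4,-4.8,0],"twist":[0,0,0],"hand":1},{"translation":[0,0,0],"twist":[0,0,0],"hand":1}]'
```

```text
t: 10.83
ee_pos: [0.5675, -0.0523, 0.0348]
tcp_rot: [0.146, 0.989, 0.0, -0.0]
contact_force: [-3.2, 0.3, 6.4]
opening: 0.017
grasp_force: 58.8
```

```bash
python3 -m crank '[{"translation":[-0.9,-2.9,0],"twist":[0,0,0],"hand":1},{"translation":[-0.9,-2.9,0],"twist":[0,0,0],"hand":1},{"translation":[-0.9,-2.9,0],"twist":[0,0,0],"hand":1},{"translation":[-0.9,-2.9,0],"twist":[0,0,0],"hand":1},{"translation":[0,0,0],"twist":[0,0,0],"hand":1}]'
```

```text
t: 11.25
ee_pos: [0.5642, -0.063, 0.0348]
tcp_rot: [0.146, 0.989, 0.001, 0.0]
contact_force: [-2.3, 1.8, 5.3]
opening: 0.0166
grasp_force: 58.8
```

```bash
python3 -m crank '[{"translation":[-0.6,-1.9,0],"twist":[0,0,0],"hand":1},{"translation":[-0.6,-1.9,0],"twist":[0,0,0],"hand":1},{"translation":[-0.6,-1.9,0],"twist":[0,0,0],"hand":1},{"translation":[-0.6,-1.9,0],"twist":[0,0,0],"hand":1},{"translation":[0,0,0],"twist":[0,0,0],"hand":1}]'
```

```text
t: 11.67
ee_pos: [0.562, -0.0703, 0.0348]
tcp_rot: [0.146, 0.989, 0.001, 0.0]
contact_force: [-0.9, 3.9, 5.9]
opening: 0.0168
grasp_force: 58.8
```

```bash
python3 -m crank '[{"translation":[-0.6,-1.9,0],"twist":[0,0,0],"hand":1},{"translation":[-0.6,-1.9,0],"twist":[0,0,0],"hand":1},{"translation":[0,0,0],"twist":[0,0,0],"hand":1}]'
```

```text
t: 11.92
ee_pos: [0.5609, -0.0741, 0.0348]
tcp_rot: [0.146, 0.989, 0.001, 0.0]
contact_force: [-0.6, 3.9, 5.0]
opening: 0.0168
grasp_force: 58.7
```

```bash
python3 -m crank '[{"translation":[-0.3,-1,0],"twist":[0,0,0],"hand":1},{"translation":[-0.3,-1,0],"twist":[0,0,0],"hand":1},{"translation":[0,0,0],"twist":[0,0,0],"hand":1}]'
```

```text
t: 12.17
ee_pos: [0.5603, -0.076, 0.0348]
tcp_rot: [0.146, 0.989, 0.001, 0.0]
contact_force: [-0.9, 4.5, 5.8]
opening: 0.0171
grasp_force: 58.8
```

```bash
python3 -m crank '[{"translation":[-0.3,-1,0],"twist":[0,0,0],"hand":1},{"translation":[-0.3,-1,0],"twist":[0,0,0],"hand":1},{"translation":[0,0,0],"twist":[0,0,0],"hand":1}]'
```

```text
t: 12.42
ee_pos: [0.5597, -0.0779, 0.0348]
tcp_rot: [0.146, 0.989, 0.001, 0.0]
contact_force: [-0.3, 4.7, 6.2]
opening: 0.0167
grasp_force: 58.8
```

```bash
python3 -m crank '[{"translation":[-0.3,-1,0],"twist":[0,0,0],"hand":1},{"translation":[0,0,0],"twist":[0,0,0],"hand":1}]'
```

```text
t: 12.58
ee_pos: [0.5594, -0.0788, 0.0348]
tcp_rot: [0.146, 0.989, 0.001, 0.0]
contact_force: [-0.1, 4.9, 6.2]
opening: 0.0171
grasp_force: 58.8
```

```bash
python3 -m crank '[{"translation":[-0.3,-1,0],"twist":[0,0,0],"hand":1},{"translation":[-0.3,-1,0],"twist":[0,0,0],"hand":1},{"translation":[0,0,0],"twist":[0,0,0],"hand":1}]'
python3 - <<'E'
from h import *
s=grab("side")
cv2.imwrite("pics/f.png",cv2.resize(s[230:370,250:350],None,fx=4,fy=4,interpolation=2))
E
```

```text
t: 12.83
ee_pos: [0.5594, -0.0789, 0.0349]
tcp_rot: [0.146, 0.989, 0.002, 0.001]
contact_force: [0.3, 12.4, 5.2]
opening: 0.0167
grasp_force: 58.8
```

View pics/f.png

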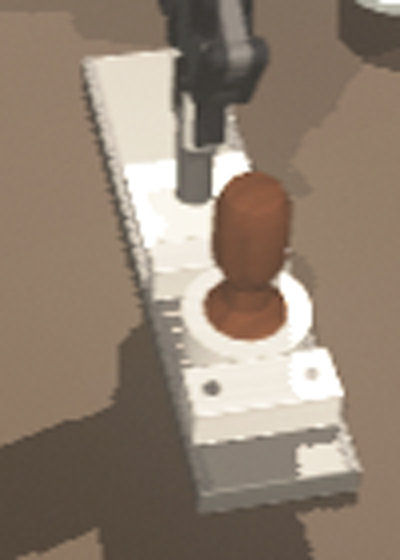

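The foot is trapped between both jaws (ring at (247,310), fixed jaw just below it), and the force jumped to 12 N, so that is the hard stop. One more small press, then release.

```bash
python3 -m crank '[{"translation":[-0.15,-0.5,0],"twist":[0,0,0],"hand":1},{"translation":[0,0,0],"twist":[0,0,0],"hand":1},{"translation":[0,0,0],"twist":[0,0,0],"hand":1},{"translation":[0,0,0],"twist":[0,0,0],"hand":1}]'
```

```text
t: 13.22
ee_pos: [0.5594, -0.079, 0.0349]
tcp_rot: [0.146, 0.989, 0.003, 0.001]
contact_force: [2.7, 13.1, 4.6]
opening: 0.0167
grasp_force: 58.8
```

```bash
python3 -m crank '[{"translation":[0,0,0],"twist":[0,0,0],"hand":0},{"translation":[0,0,0],"twist":[0,0,0],"hand":-0.4},{"translation":[0,0,0],"twist":[0,0,0],"hand":-0.7},{"translation":[0,0,0],"twist":[0,0,0],"hand":-0.7},{"translation":[0,0,0],"twist":[0,0,0],"hand":-0.7},{"translation":[0,0,0],"twist":[0,0,0],"hand":-0.7}]'; python3 -m crank '[{"translation":[0,0,10],"twist":[0,0,0],"hand":-0.7},{"translation":[0,0,20],"twist":[0,0,0],"hand":-0.7},{"translation":[0,0,30],"twist":[0,0,0],"hand":-0.7},{"translation":[0,0,30],"twist":[0,0,0],"hand":-0.7},{"translation":[0,0,30],"twist":[0,0,0],"hand":-0.7},{"translation":[5,30,10],"twist":[0,0,0],"hand":-0.7},{"translation":[5,35,0],"twist":[0,0,0],"hand":-0.7},{"translation":[5,35,0],"twist":[0,0,0],"hand":-0.7}]';  python3 -m crank '[{"translation":[0,30,0],"twist":[0,0,0],"hand":-0.7},{"translation":[0,0,0],"twist":[0,0,0],"hand":-0.7},{"translation":[0,0,0],"twist":[0,0,0],"hand":-0.7}]'
python3 - <<'E'
from h import *
s=grab("side");a=cv2.resize(s[230:370,250:350],None,fx=4,fy=4,interpolation=2)
b=cv2.resize(s[130:240,140:300],None,fx=2.4,fy=2.4,interpolation=2)
o=np.zeros((560,790,3),np.uint8);o[:,:400]=a;o[:b.shape[0],402:402+b.shape[1]]=b
cv2.imwrite("pics/g.png",o)
E
```

```text
t: 13.72
ee_pos: [0.558, -0.0827, 0.0341]
tcp_rot: [0.146, 0.989, -0.0, -0.0]
contact_force: [0.3, -0.1, -0.6]
opening: 0.0724
grasp_force: 0.0
t: 14.38
ee_pos: [0.5745, 0.0178, 0.1671]
tcp_rot: [0.147, 0.989, 0.0, 0.002]
contact_force: [0.6, 0.5, -0.5]
opening: 0.0724
grasp_force: 0.0
t: 14.63
ee_pos: [0.5731, 0.0489, 0.165]
tcp_rot: [0.145, 0.989, -0.0, 0.0]
contact_force: [-0.1, -0.7, 0.2]
opening: 0.073
grasp_force: 0.0
```

View pics/g.png

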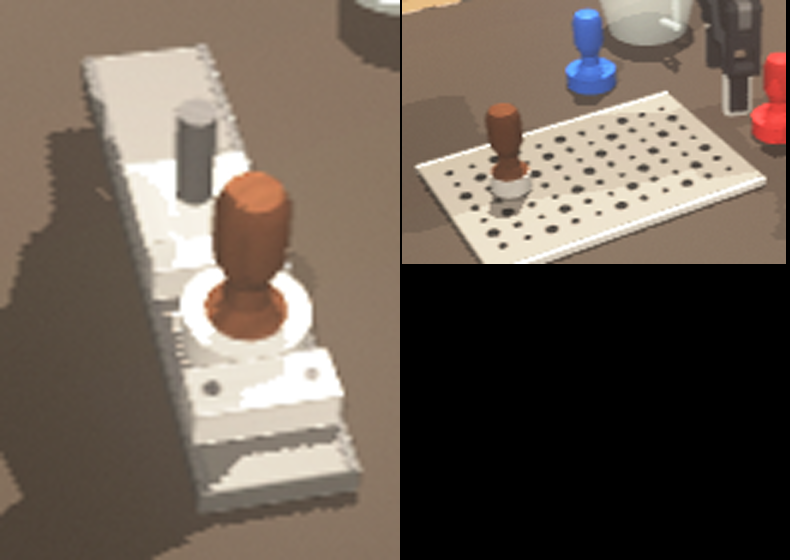

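The wide tamper stands clamped between the jaws (247,310), the arm is clear of it, and the narrow tamper hasn't moved from the tray. Handing in.

```bash
python3 -c "
from bench import order
print(order.finish_job())"
```

```text
the job is handed in; nothing more can be done
None
```

The wide tamper stands upright on the caliper bed with its foot closed between both jaws (pressed at about 13 N, then released), the narrow one was left in place on the tray, and I handed the job in at about 15 s; no verdict came back.

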